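Dock the meter that lies behind the strip vials

TASK

The hand-held meter has been left on the deck of the grey station, behind the two vials and the dropper bottle, and it has to go on charge. First stand all three containers upright on the shallow instrument tray, then take the meter and seat it flat, display up, in its charging dock, and after that put each container back upright in the same bay of the station that it came from. Knock nothing over, and leave the foil pouch on the tray and the small printed carton where they are.

Things in the scene. Friction and masses are not known exactly. Their poses are not given: they have to be found in the camera images.
- station: fixed grey station 142 (x) x 178 (y) mm; origin: centre of underside; -x is its open front. Three open bays, centres x = -40, y = -58, 0, +58 mm, each 54 x 55 mm inside, floor z = 6, walls and lip up to z = 17 mm. Behind them a flat deck, z = 16 mm, x = -13 to +67 mm, then a 4 mm back wall, top z = 34 mm
- meter: white hand-held meter with dark display, 118 (x) x 52 (y) x 28 mm, 0.11 to 0.22 kg, at the start display up on the station's deck, its length along the row of bays. Origin: centre of its outline, on the underside; z up. x = -59 to +27 mm: 52 mm wide, 28 thick; nose, x = +27 to +59: 32 mm wide, 22 thick. Grasp the broad part across its width
- dock: fixed white charging dock 146 (x) x 80 (y) mm, dark-floored pocket of the meter's outline; origin: centre of underside. Pocket floor z = 8, walls up to z = 16 mm; 64 mm wide from x = -65 to +33, 44 mm wide (nose) from +33 to +65 mm. Seated: meter's origin above the dock's, x axes alike, underside on the pocket floor; it does not fit the other way round
- tray: fixed shallow pale polished instrument tray with rounded corners, 165 (x) x 262 (y) mm, rim 18 mm high; origin at the centre of its underside on the worktop. Flat floor 2 to 4 mm above the worktop from x = -55 to +52 and y = -100 to +100 mm. Its floor is the side area for the three containers
- strip_vial: large white strip vial with lid, 139 mm tall; body 43 mm in diameter up to 129 mm, lid 47 mm; origin at the centre of its foot (its axis stands at x = +2 mm), z up; about 0.06 kg; stands in one of the bays
- small_vial: small white vial with lid, 109 mm tall; body 34 mm in diameter up to 99 mm, lid 38 mm; origin at the centre of its foot (its axis stands at x = +1 mm), z up; about 0.03 kg; stands in one of the bays
- dropper: brown dropper bottle with black rubber bulb, 102 mm tall; body 32 mm in diameter up to about 65 mm, then neck 24 mm up to 77 mm and bulb 13 mm; origin at the centre of its foot, z up; about 0.07 kg; stands in one of the bays
- pouch: bystander: small teal foil pouch, 60 x 22 x 8 mm, lying along the tray's front (-x) side; origin at the centre of its underside; must stay where it is
- carton: bystander: small white printed carton, 95 x 61 x 55 mm, on the worktop left of the station; origin at the centre of its underside; must stay where it is
Not all that is in view belongs to the job. Leave any pink look-alike of the dropper alone.

How it is judged:
By the outcome, as a careful person would: the job done as asked, in the order asked, and still so for the second after the job is handed in, with the robot touching nothing.
It also fails if it takes over 144 s, if anything falls off the work surface, if the arm or the gripper's body presses on something with over 40 N, if the wrist force passes 120 N, or if a joint passes its speed limit or range.

ROBOT

A 6-joint arm with a two-finger parallel gripper is mounted at the origin on a cart in front of the work surface, level with it; the furniture and walls round the work are solid. World frame = base frame: x ahead of the robot, y to its left, z up, the work surface at z = 0. Lengths are in m, angles in rad, forces in N, time in s.
With the tool pointing down it reaches from about 0.35 to 0.85 m from the base axis. Payload 8.1 kg.
Tool frame: the origin (TCP) lies at the centre of the arm's flange, where the gripper is bolted on; the fingertips stand 186 mm ahead of it and the grasp point (between the pads) lies 167 mm ahead of it; z points along the fingers, y is the direction in which the jaws open and shut (so a half turn about z gives the same grasp; the last joint's range is limited). The gripper opens to 93 mm and grips with 3 to 60 N. Pads are 15 mm wide; open, the fingers measure 128 mm over their backs; the gripper's body (75 mm by 188 mm) begins 65 mm behind the grasp point.
Start: joints at [-1.276, 0.13, 1.488, -0, 1.523, -0.085], TCP at [0.222, -0.557, 0.405] pointing down, gripper open.
Joint ranges: [-2.96, 2.96], [-0.89, 2.26], [0.02, 2.5], [-1.34, 4.48], [0, 2.73], [-2.66, 2.66]. Speed limits (rad/s): [2.39, 2.39, 2.79, 3.14, 3.14, 3.14].

INTERFACE

Orientations are given as a rotation vector (axis times angle).
In Python, from plant import robot, viewer, order gives the robot as it stands.
- The arm moves only by the tool apply_moves, never from a script. Its argument "deltas" is a list of rows, each a list of 3 entries, a list of its own where there are three numbers: the finger opening in mm, from 0 to 93, then the shift along the tool's x, y, z in mm, then the turn about the tool's z in rad. In form: [[grip, [dx, dy, dz], yaw], ...]. A call has 1 to 5 rows; each row shifts and turns the commanded pose from where the row before left it, along the tool's axes as they then stand; what a row does not reach is not made up. A row lasts 1/8 s, in which the tool goes at most 62.5 mm and 10.7 degrees, less where a joint would pass 70% of its speed; a pose out of reach is approached as far as the arm can. A call is refused whole if a number of a shift passes 62.5 or a number of a turn 0.188, either way. A call with a gripper value outside its range is refused whole. The fingers move at their own pace and stop on an object; "grip_force" is the grip in N (left out, the last holds). Time passes only in rows, so rows that do not move let the fingers close. It gives the time, the measured TCP pose, the force and the opening at its end, in the units of the state.
- robot.read_state(): the state, without advancing time (a new reading comes with each control period).
- viewer.read_camera(name): name is "side" or "top" or "wrist"; returns the picture (384x512x3 uint8, blue, green, red); there is no depth.
- viewer.get_calibration(name): a dict with "fx", "fy", "cx", "cy" (pixels), "R" (3x3) and "t" (3): a world point X has camera coordinates R X + t. Camera axes: x right, y down, z forward; pixel columns grow to the right and rows downward; lengths in m; the calibration is good to about 2 mm. A picture is of the moment at which its call begins: read the wrist's pose just before it. get_calibration takes no time and is no camera call; for the wrist camera it gives the pose at the moment of the call.
- order.close_job(): hands the job in, once; it reports no verdict.
The state is a dict: "t": time; "q": joint angles; "dq": joint speeds; "joint_torque": joint torques, N m; "tool_pos": TCP position; "orientation": TCP orientation; "force": force on the tool from outside, world axes, zero at the start; "wrist_torque": the same for the moment, N m; "opening": finger opening in m.
Only numpy, scipy, OpenCV 4.12 (cv2) and the standard library are available. Lean on these libraries where they do the work, as an engineer would, in place of code of your own. Each camera call takes 0.05 s, during which the arm holds its last target. There are 200 camera calls.

## Working session

There is one attempt and no reset: what is moved stays moved. The work goes in short steps, Python scripts to look and compute and a tool call to move; the robot and the scene stay as the last step left them, time stands still between calls to the robot, and variables do not carry over. Pictures are saved under pics/ and viewed, about 12 in all and at most 16, crops included, and the job is handed in when it is done.

Besides the shell and the picture viewer there is one more tool, called after "Call:" as name(argument=value, ...), one argument or row to a line, values as JSON. apply_moves: Moves the arm, as the interface text tells. Its arguments: {"type":"object","properties":{"deltas":{"type":"array"},"grip_force":{"type":"number"}},"required":["deltas"]}

```bash
mkdir -p pics; ls; cat > h.py <<'E'
import numpy as np, cv2
from plant import robot, viewer, order
def snap(n,f):
    c=viewer.get_calibration(n); im=viewer.read_camera(n); cv2.imwrite('pics/'+f+'.png',im); return im,c
def ray(c,u,v):
    R=np.array(c['R']);t=np.array(c['t']).ravel()
    d=R.T@np.array([(u-c['cx'])/c['fx'],(v-c['cy'])/c['fy'],1]); return -R.T@t,d
def onz(c,u,v,z):
    o,d=ray(c,u,v); return o+d*(z-o[2])/d[2]
def proj(c,X):
    p=np.array(c['R'])@np.array(X)+np.array(c['t']).ravel(); return np.array([c['fx']*p[0]/p[2]+c['cx'],c['fy']*p[1]/p[2]+c['cy']])
E
python3 - <<'E'
from h import *
print(robot.read_state())
ims=[]
for n in ['top','side','wrist']:
    im,c=snap(n,n+'0'); print(n,{k:np.round(np.array(v),3).tolist() for k,v in c.items()})
    print('cam pos',ray(c,0,0)[0])
E
```

```text
pics
{'t': 0.0, 'q': array([-1.27639575e+00,  1.31153925e-01,  1.48927197e+00,  6.14320941e-06,
        1.52299218e+00, -8.54233907e-02]), 'dq': array([ 1.93554306e-03,  7.08522629e-05, -9.97381582e-04, -5.24052449e-04,
       -7.40335810e-04,  9.68665205e-04]), 'joint_torque': array([ 1.55583446e-03, -5.59836388e+01, -4.91757274e+01,  7.70857651e-02,
        3.54033115e-02, -1.35720325e-04]), 'tool_pos': array([ 0.22239692, -0.55701647,  0.40369548]), 'orientation': array([-3.08332612e+00, -5.92702883e-01,  2.89309462e-04]), 'force': array([ 0.72205668,  0.28714671, -1.03810791]), 'wrist_torque': array([-0.0828235 ,  0.00173921, -0.01563002]), 'opening': 0.09287805257337205}
top {'fx': 367.106, 'fy': 367.106, 'cx': 256.291, 'cy': 191.983, 'R': [[0.015, -1.0, -0.008], [-0.984, -0.014, -0.179], [0.179, 0.01, -0.984]], 't': [0.101, 0.554, 0.804]}
cam pos [0.40012731 0.10032157 0.89129239]
side {'fx': 369.699, 'fy': 369.699, 'cx': 258.429, 'cy': 188.489, 'R': [[0.773, -0.634, 0.009], [-0.535, -0.66, -0.526], [0.339, 0.403, -0.85]], 't': [-0.361, 0.379, 0.643]}
cam pos [ 0.26440047 -0.23752383  0.74898799]
wrist {'fx': 267.148, 'fy': 267.148, 'cx': 250.375, 'cy': 193.588, 'R': [[0.372, -0.928, -0.002], [-0.896, -0.36, 0.259], [-0.241, -0.095, -0.966]], 't': [-0.598, -0.031, 0.39]}
cam pos [ 0.28890191 -0.52950746  0.38359227]
```

View pics/top0.png

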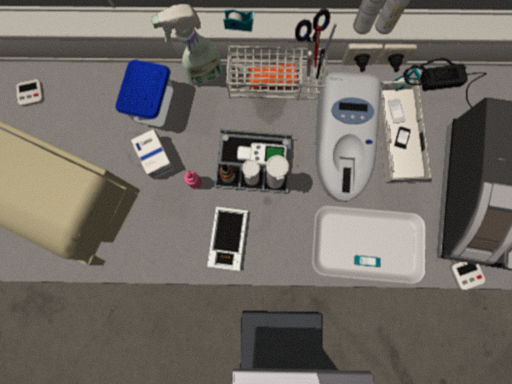

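View pics/side0.png

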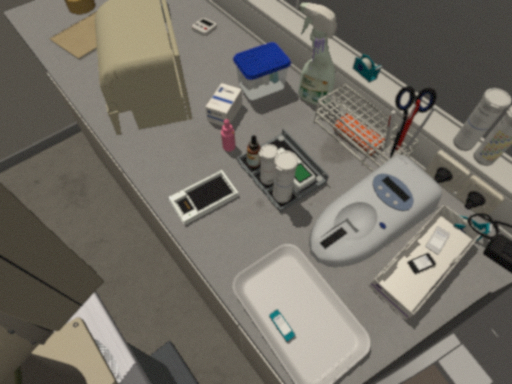

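Top view: station (255,162) holds the dropper (227,173), small vial (251,172), strip vial (277,172), and the meter behind them (260,153). The dock is at (228,238), the tray at (368,245) with the pouch at (367,261), the carton at (151,150). The pink look-alike at (192,179) must stay. Next, one composite of close crops.

```bash
python3 - <<'E'
import cv2,numpy as np
t=cv2.imread('pics/top0.png');s=cv2.imread('pics/side0.png')
a=cv2.resize(t[125:275,175:300],None,fx=4,fy=4,interpolation=cv2.INTER_CUBIC)[:600]
b=cv2.resize(s[130:230,160:335],(300,171),interpolation=cv2.INTER_CUBIC)
c=cv2.resize(t[200:290,305:435],(300,208),interpolation=cv2.INTER_CUBIC)
d=cv2.resize(t[125:200,210:300],(300,221),interpolation=cv2.INTER_CUBIC)[:221]
o=np.vstack([b,c,d]);o=o[:600]
cv2.imwrite('pics/c1.png',np.hstack([a,o]))
E
```

```text
(no output)
```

View pics/c1.png

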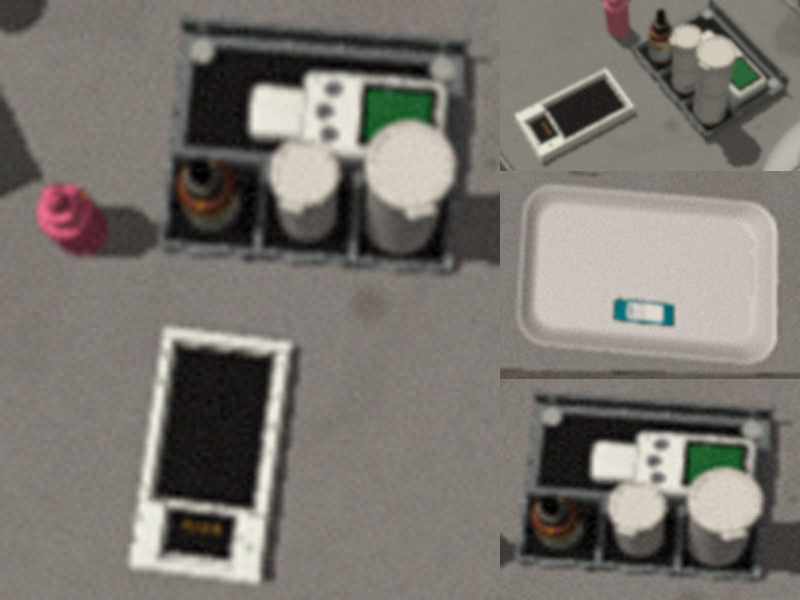

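```bash
python3 - <<'E'
from h import *
c=viewer.get_calibration('top'); s=viewer.get_calibration('side')
f=lambda u,v,z:onz(c,175+u/4-.4,125+v/4-.4,z)
g=lambda u,v,z:onz(s,160+u*175/300,130+v*100/171,z)
p=lambda n,x:print(n,np.round(x*1000,1))
D=[f(163,328,.016),f(295,342,.016),f(265,582,.016),f(128,568,.016)]
for d in D:p('dock',d)
dc=sum(D)/4;p('dockc',dc);ax=(D[2]+D[3]-D[0]-D[1])/2;p('len',np.linalg.norm(ax));print(np.arctan2(ax[1],ax[0]));p('wid',np.linalg.norm(D[0]-D[1]))
for n,u,v,z in [('back TL',183,22,.034),('back TR',468,40,.034),('FL',165,247,.017),('FR',452,268,.017),('frontL0',165,247,.008),('small lid',305,175,.115),('strip lid',409,160,.145),('bulb',204,170,.106),('noseTL',250,85,.038),('noseBL',247,138,.038),('meterTL',306,72,.044),('meterBL',302,150,.044),('meterTR',447,85,.044),('div1',262,205,.017),('div2',355,215,.017),('lip12 back',268,150,.017),('pinkfoot',75,248,0)]: p(n,f(u,v,z))
for n,u,v,z in [('small lid',185,35,.115),('strip lid',215,48,.145),('bulb',158,17,.106)]: p('side '+n,g(u,v,z))
q=lambda u,v:onz(c,305+(u-500)*130/300,200+(v-171)*90/208,.018)
for n,u,v in [('TL',527,185),('TR',778,205),('BR',772,362),('BL',520,342),('pouchTL',614,297),('TR',674,303),('BR',673,325),('BL',613,318)]: p('tray '+n,q(u,v))
# blobs tray
E
```

```text
dock [521.9 207.7  16. ]
dock [514.5 128.   16. ]
dock [373.3 142.8  16. ]
dock [380.  223.2  16. ]
dockc [447.4 175.4  16. ]
len 142.4
3.03498430999246
wid 80.0
back TL [708.7 199.9  34. ]
back TR [699.3  25.4  34. ]
FL [571.4 208.1  17. ]
FR [560.8  33.9  17. ]
frontL0 [573.2 209.2   8. ]
small lid [593.1 121.2 115. ]
strip lid [594.5  66.1 145. ]
bulb [597.5 177.1 106. ]
noseTL [667.8 157.5  38. ]
noseBL [634.7 158.5  38. ]
meterTL [674.5 123.6  44. ]
meterBL [626.1 125.2  44. ]
meterTR [667.4  38.9  44. ]
div1 [598.3 149.7  17. ]
div2 [592.9  92.9  17. ]
lip12 back [633.  146.9  17. ]
pinkfoot [573.3 265.9   0. ]
side small lid [594.5 124.3 115. ]
side strip lid [594.   70.1 145. ]
side bulb [590.9 174.  106. ]
tray TL [526.4 -35.8  18. ]
tray TR [ 509.2 -294.2   18. ]
tray BR [ 351.5 -277.8   18. ]
tray BL [367.1 -26.5  18. ]
tray pouchTL [ 413.1 -122.3   18. ]
tray TR [ 408.1 -182.7   18. ]
tray BR [ 386.2 -180.7   18. ]
tray BL [ 392.2 -120.6   18. ]
```

Call:
apply_moves(
  deltas=[
    [93,[0,0,0],-0.188],
    [93,[0,0,0],-0.188],
    [93,[0,0,0],-0.188],
    [93,[0,0,0],-0.188],
    [93,[0,0,0],-0.188],
  ],
  grip_force=15,
)

```text
t: 0.78
tool_pos: [0.2224, -0.5572, 0.4043]
orientation: [-2.478, -1.93, -0.0]
force: [-0.3, 0.2, -0.7]
opening: 0.0929
```

Call:
apply_moves(
  deltas=[
    [93,[0,0,0],-0.188],
    [93,[52,27,0],0],
    [93,[52,27,0],0],
    [93,[52,27,0],0],
    [93,[52,27,0],0],
  ],
)

```text
t: 1.4
tool_pos: [0.3445, -0.3551, 0.4045]
orientation: [-2.294, -2.146, -0.0]
force: [1.3, -0.2, 0.4]
opening: 0.0927
```

Call:
apply_moves(
  deltas=[
    [93,[52,27,0],0],
    [93,[52,27,0],0],
    [93,[52,27,0],0],
    [93,[52,27,0],0],
    [93,[52,27,0],0],
  ],
)

```text
t: 2.02
tool_pos: [0.4964, -0.1044, 0.4047]
orientation: [2.293, 2.147, 0.0]
force: [1.0, -0.5, -0.8]
opening: 0.0929
```

```bash
cat >> h.py <<'E'
from scipy.spatial.transform import Rotation as Ro
def plan(x,y,z,psi=None):
    s=robot.read_state(); R=Ro.from_rotvec(s['orientation']).as_matrix()
    p=s['tool_pos']; ps=np.arctan2(R[1,0],R[0,0])
    print('t',round(s['t'],2),'pos',np.round(p*1000,1),'psi',round(ps,4),'tilt',np.round(R[:2,2],3),'F',np.round(s['force'],1),'open',round(s['opening']*1000,1))
    if psi is not None: print('yaw',round(ps-psi,3))
    print('tool delta',np.round(R.T@(np.array([x,y,z])-p*1000),1))
E
python3 -c "
from h import *
plan(594,67,404,1.513)"
```

```text
t 2.02 pos [ 496.4 -104.4  404.7] psi 1.5048 tilt [ 0. -0.] F [ 1.  -0.5 -0.8] open 92.9
yaw -0.008
tool delta [177.5  86.1   0.7]
```

Call:
apply_moves(
  deltas=[
    [93,[50,25,0],0],
    [93,[50,25,0],0],
    [93,[45,22,0],0],
    [93,[18,7,0],0],
    [93,[0,0,0],0],
  ],
)

```text
t: 2.65
tool_pos: [0.5854, 0.0518, 0.4042]
orientation: [-2.291, -2.149, 0.002]
force: [-0.3, -0.6, 0.1]
opening: 0.0927
```

```bash
python3 -c "
from h import *
plan(594,67,268,1.513)
im,c=snap('wrist','w1')
for X in [(.594,.067,.145),(.594,.121,.115),(.597,.176,.106)]: print(proj(c,X))
"
```

```text
t 2.65 pos [585.4  51.8 404.2] psi 1.5067 tilt [-0.001 -0.   ] F [-0.3 -0.6  0.1] open 92.7
yaw -0.006
tool delta [ 15.7   7.8 136.2]
[259.14963103 185.96910723]
[255.19106961 125.05104519]
[254.82089348  65.35019663]
```

View pics/w1.png

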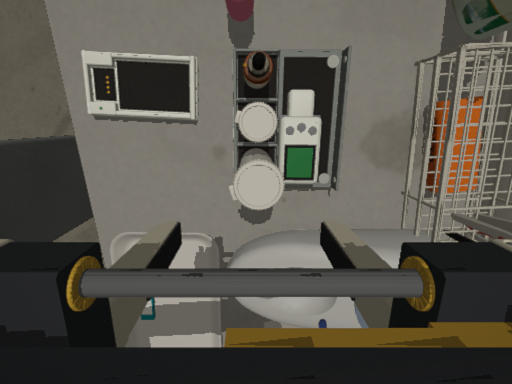

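The wrist view shows the strip vial's lid at (258,186), the small vial at (258,121), the dropper at (258,65) and the meter's nose up at (300,103). The projections agree to within 3 px. Descending on the strip vial.

Call:
apply_moves(
  deltas=[
    [93,[15,8,0],0],
    [93,[0,0,20],0],
    [93,[0,0,50],0],
    [93,[0,0,45],0],
    [93,[0,0,22],0],
  ],
)

```text
t: 3.32
tool_pos: [0.5924, 0.0648, 0.2627]
orientation: [-2.291, -2.143, 0.007]
force: [-0.2, -0.3, 0.1]
opening: 0.0929
```

```bash
python3 -c "
from h import *
plan(593.5,67,268,1.513)
"
```

```text
t 3.33 pos [592.4  64.8 262.7] psi 1.504 tilt [-0.006 -0.   ] F [-0.2 -0.3  0.1] open 92.9
yaw -0.009
tool delta [ 2.2  1.  -5.3]
```

Call:
apply_moves(
  deltas=[
    [93,[2,1,-2],-0.008],
    [30,[0,0,0],0],
    [30,[0,0,0],0],
    [30,[0,0,0],0],
    [30,[0,0,0],0],
  ],
  grip_force=15,
)

```text
t: 3.95
tool_pos: [0.5957, 0.0675, 0.2704]
orientation: [2.284, 2.156, 0.001]
force: [-0.5, -0.5, -0.1]
opening: 0.0577
```

Call:
apply_moves(
  deltas=[
    [30,[0,0,0],0],
    [30,[0,0,0],0],
  ],
)

```text
t: 4.2
tool_pos: [0.5955, 0.0676, 0.2699]
orientation: [2.285, 2.156, 0.0]
force: [-0.8, 0.4, 0.9]
opening: 0.0469
```

```bash
python3 -c "
from h import *
plan(593.5,67,268,1.513)
"
```

```text
t 4.2 pos [595.5  67.6 269.9] psi 1.5128 tilt [0. 0.] F [-0.8  0.4  0.9] open 46.9
yaw -0.0
tool delta [-0.7 -2.   1.9]
```

Call:
apply_moves(
  deltas=[
    [30,[0,0,0],0],
    [30,[0,0,0],0],
    [30,[0,0,0],0],
    [30,[0,0,-10],0],
    [30,[0,0,-30],0],
  ],
)

```text
t: 4.82
tool_pos: [0.5945, 0.0675, 0.3083]
orientation: [-2.283, -2.154, 0.005]
force: [-0.2, -0.1, -0.9]
opening: 0.0467
```

```bash
python3 -c "
from h import *
plan(593.5,67,268,1.513)
snap('side','s1')
"
```

```text
t 4.83 pos [594.5  67.5 308.3] psi 1.5128 tilt [-0.004 -0.   ] F [-0.2 -0.1 -0.9] open 46.7
yaw -0.0
tool delta [-0.5 -0.8 40.3]
```

```bash
python3 -c "
import cv2
s=cv2.imread('pics/side0.png')[110:230,190:350];t=cv2.imread('pics/s1.png')[60:240,170:380]
import numpy as np
cv2.imwrite('pics/c2.png',cv2.resize(t,None,fx=3,fy=3,interpolation=cv2.INTER_CUBIC))
"
```

```text
(no output)
```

View pics/c2.png

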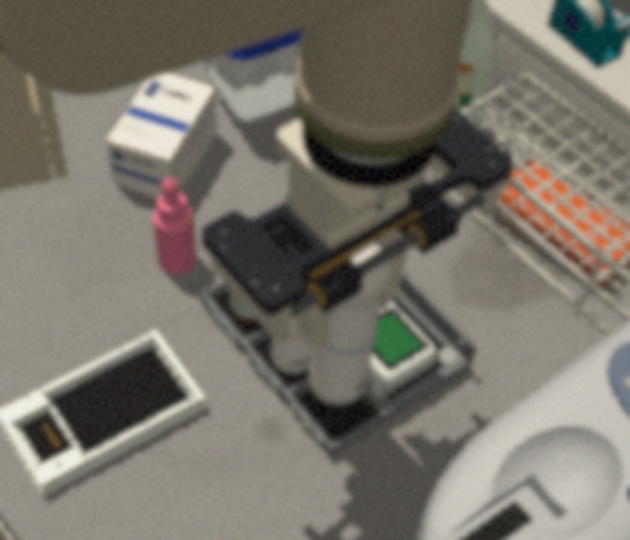

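Call:
apply_moves(
  deltas=[
    [30,[0,0,-30],0],
    [30,[0,-25,-20],0],
    [30,[0,-45,0],0],
    [30,[-10,-45,0],0],
    [30,[-40,-30,0],0],
  ],
)

```text
t: 5.5
tool_pos: [0.4463, 0.0268, 0.3599]
orientation: [2.281, 2.159, 0.001]
force: [0.2, 0.2, -0.2]
opening: 0.0468
```

Call:
apply_moves(
  deltas=[
    [30,[-50,0,0],0],
    [30,[-50,0,0],0],
    [30,[-50,0,0],0],
    [30,[-50,0,0],0],
    [30,[-30,0,0],0],
  ],
)

```text
t: 6.12
tool_pos: [0.434, -0.2058, 0.3602]
orientation: [2.286, 2.153, 0.0]
force: [0.7, 0.4, 0.6]
opening: 0.0464
```

```bash
python3 -c "
from h import *
plan(449,-229,267,1.513)
"
```

```text
t 6.12 pos [ 434.  -205.8  360.2] psi 1.511 tilt [ 0.001 -0.001] F [0.7 0.4 0.6] open 46.4
yaw -0.002
tool delta [-22.2  16.3  93.2]
```

Call:
apply_moves(
  deltas=[
    [30,[-17,16,20],0],
    [30,[0,0,40],0],
    [30,[0,0,20],0],
    [30,[0,0,6],0],
    [30,[0,0,0],0],
  ],
)

```text
t: 6.75
tool_pos: [0.4496, -0.2215, 0.2742]
orientation: [2.285, 2.156, 0.0]
force: [0.1, -0.5, -0.4]
opening: 0.0466
```

```bash
python3 -c "
from h import *
plan(449,-229,267,1.513)
"
```

```text
t 6.75 pos [ 449.6 -221.5  274.2] psi 1.5129 tilt [ 0. -0.] F [ 0.1 -0.5 -0.4] open 46.6
yaw -0.0
tool delta [-7.5 -0.2  7.2]
```

Call:
apply_moves(
  deltas=[
    [30,[-4,0,3],0],
    [30,[-3,0,2],0],
    [30,[0,0,1],0],
    [30,[0,0,1],0],
    [30,[0,0,0],0],
  ],
)

```text
t: 7.38
tool_pos: [0.4491, -0.2284, 0.2667]
orientation: [-2.285, -2.156, 0.0]
force: [-0.6, 0.5, -1.6]
opening: 0.0469
```

```bash
python3 -c "
from h import *
plan(449,-229,267,1.513)
"
```

```text
t 7.38 pos [ 449.1 -228.4  266.7] psi 1.5129 tilt [-0.  0.] F [-0.6  0.5 -1.6] open 46.9
yaw -0.0
tool delta [-0.6 -0.  -0.3]
```

Call:
apply_moves(
  deltas=[
    [30,[0,0,1],0],
    [50,[0,0,0],0],
    [60,[0,0,0],0],
    [93,[0,0,0],0],
    [93,[0,0,0],0],
  ],
)

```text
t: 8.0
tool_pos: [0.4491, -0.2285, 0.2658]
orientation: [2.285, 2.156, 0.0]
force: [-0.3, -0.3, -1.8]
opening: 0.0754
```

Call:
apply_moves(
  deltas=[
    [93,[0,0,0],0],
    [93,[0,0,0],0],
    [93,[0,0,-20],0],
    [93,[0,0,-50],0],
    [93,[0,0,-50],0],
  ],
)

```text
t: 8.62
tool_pos: [0.4488, -0.2283, 0.3867]
orientation: [-2.284, -2.155, 0.0]
force: [-0.1, -0.6, 0.7]
opening: 0.0929
```

```bash
python3 -c "
from h import *
plan(596,123,400,1.513)
snap('top','t2')
"
```

```text
t 8.62 pos [ 448.8 -228.3  386.7] psi 1.5128 tilt [-0.001  0.001] F [-0.1 -0.6  0.7] open 92.9
yaw -0.0
tool delta [359.3 126.6 -13.3]
```

View pics/t2.png

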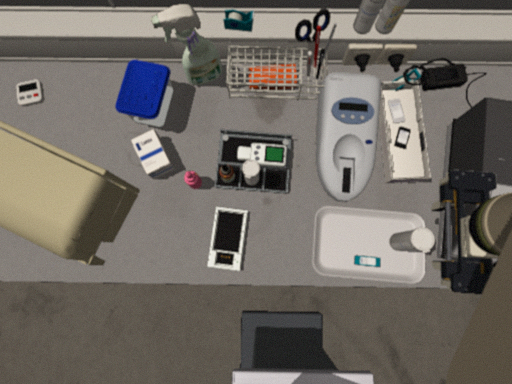

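Strip vial stands upright on the tray, lid at (422,238). Next is the small vial.

Call:
apply_moves(
  deltas=[
    [93,[55,10,0],0],
    [93,[57,15,0],0],
    [93,[57,20,0],0],
    [93,[57,22,0],0],
    [93,[57,22,0],0],
  ],
)

```text
t: 9.3
tool_pos: [0.5548, 0.0508, 0.3858]
orientation: [2.284, 2.156, 0.001]
force: [0.2, 0.3, 0.6]
opening: 0.0929
```

Call:
apply_moves(
  deltas=[
    [93,[50,22,0],0],
    [93,[24,13,0],0],
    [93,[0,0,0],0],
    [93,[0,0,0],0],
  ],
)

```text
t: 9.8
tool_pos: [0.5933, 0.1202, 0.3853]
orientation: [-2.285, -2.156, 0.001]
force: [0.3, -0.6, -0.1]
opening: 0.0927
```

```bash
python3 -c "
from h import *
plan(595,123,245,1.513)
im,c=snap('wrist','w2')
print(proj(c,(.595,.123,.115)),proj(c,(.598,.177,.106)))
b=cv2.cvtColor(im,cv2.COLOR_BGR2GRAY)
cv2.imwrite('pics/w2c.png',im[40:240,180:380])
import pickle;pickle.dump(c,open('w2.p','wb'))
"
```

```text
t 9.8 pos [593.3 120.2 385.3] psi 1.5128 tilt [-0.001 -0.   ] F [ 0.3 -0.6 -0.1] open 92.7
yaw -0.0
tool delta [  3.    1.6 140.3]
[252.2543229  196.06314918] [252.22535341 138.79319241]
```

View pics/w2.png

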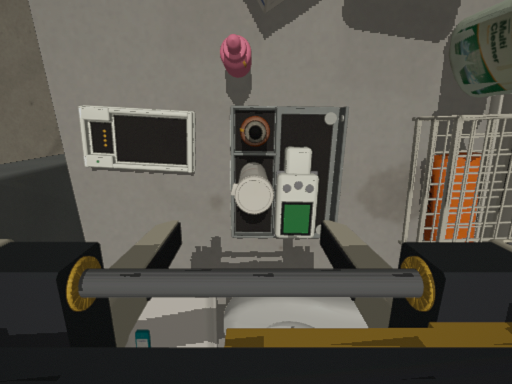

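Call:
apply_moves(
  deltas=[
    [93,[3,3,20],0],
    [93,[0,0,50],0],
    [93,[0,0,45],0],
    [30,[0,0,22],0],
    [30,[0,0,0],0],
  ],
)

```text
t: 10.48
tool_pos: [0.595, 0.1227, 0.245]
orientation: [-2.283, -2.153, 0.008]
force: [-0.2, 0.7, 0.4]
opening: 0.077
```

```bash
python3 -c "
from h import *
plan(597,123.5,245,1.513)
"
```

```text
t 10.47 pos [595.  122.7 245. ] psi 1.5118 tilt [-0.006 -0.001] F [-0.2  0.7  0.4] open 77.0
yaw -0.001
tool delta [ 0.9  1.9 -0.1]
```

Call:
apply_moves(
  deltas=[
    [20,[0,0,0],0],
    [20,[0,0,0],0],
    [20,[0,0,0],0],
    [20,[0,0,0],0],
    [20,[0,0,0],0],
  ],
)

```text
t: 11.1
tool_pos: [0.597, 0.1236, 0.2494]
orientation: [2.284, 2.156, 0.001]
force: [-0.2, -0.6, 2.7]
opening: 0.0371
```

Call:
apply_moves(
  deltas=[
    [20,[0,0,0],0],
    [20,[0,0,0],0],
  ],
)

```text
t: 11.35
tool_pos: [0.597, 0.1236, 0.2493]
orientation: [2.284, 2.156, 0.001]
force: [-1.5, 0.6, 4.6]
opening: 0.037
```

```bash
python3 -c "
from h import *
plan(444,-160,240,1.513)
"
```

```text
t 11.35 pos [597.  123.6 249.3] psi 1.5128 tilt [0.001 0.   ] F [-1.5  0.6  4.6] open 37.0
yaw -0.0
tool delta [-292.  -136.3    9.2]
```

Call:
apply_moves(
  deltas=[
    [20,[0,0,-10],0],
    [20,[0,0,-35],0],
    [20,[0,-25,-35],0],
    [20,[0,-45,0],0],
    [20,[-15,-40,0],0],
  ],
)

```text
t: 11.98
tool_pos: [0.4849, 0.1154, 0.3295]
orientation: [2.284, 2.157, 0.001]
force: [0.0, 0.0, -0.3]
opening: 0.0373
```

Call:
apply_moves(
  deltas=[
    [20,[-50,-16,0],0],
    [20,[-55,0,0],0],
    [20,[-55,0,0],0],
    [20,[-55,0,0],0],
    [20,[-40,0,0],0],
  ],
)

```text
t: 12.6
tool_pos: [0.4547, -0.1408, 0.3292]
orientation: [2.286, 2.154, -0.0]
force: [0.5, -0.3, 0.5]
opening: 0.0373
```

Call:
apply_moves(
  deltas=[
    [20,[-10,0,10],0],
    [20,[0,0,30],0],
    [20,[0,0,25],0],
    [20,[0,0,8],0],
    [20,[0,0,0],0],
  ],
)

```text
t: 13.22
tool_pos: [0.4546, -0.148, 0.2554]
orientation: [-2.283, -2.156, 0.001]
force: [0.4, -0.0, 0.7]
opening: 0.0369
```

```bash
python3 -c "
from h import *
plan(453,-160,246,1.513)
"
```

```text
t 13.22 pos [ 454.6 -148.   255.4] psi 1.5136 tilt [-0.001  0.001] F [ 0.4 -0.   0.7] open 36.9
yaw 0.001
tool delta [-12.   -0.9   9.4]
```

Call:
apply_moves(
  deltas=[
    [20,[-10,0,4],0],
    [20,[0,0,3],0],
    [20,[0,0,2],0],
    [20,[0,0,1],0],
    [20,[0,0,0],0],
  ],
)

```text
t: 13.85
tool_pos: [0.4542, -0.1586, 0.2459]
orientation: [2.285, 2.156, 0.0]
force: [-0.6, 0.3, -0.1]
opening: 0.0372
```

```bash
python3 -c "
from h import *
plan(453,-160,246,1.513)
"
```

```text
t 13.85 pos [ 454.2 -158.6  245.9] psi 1.5128 tilt [ 0. -0.] F [-0.6  0.3 -0.1] open 37.2
yaw -0.0
tool delta [-1.4 -1.1 -0.1]
```

Call:
apply_moves(
  deltas=[
    [20,[0,0,1],0],
    [20,[0,0,0.5],0],
    [45,[0,0,0],0],
    [60,[0,0,0],0],
    [80,[0,0,0],0],
  ],
)

```text
t: 14.48
tool_pos: [0.454, -0.1586, 0.244]
orientation: [-2.285, -2.156, 0.0]
force: [-0.3, 0.8, -0.2]
opening: 0.0602
```

Call:
apply_moves(
  deltas=[
    [80,[0,0,0],0],
    [80,[0,0,-10],0],
    [80,[0,0,-40],0],
    [80,[0,0,-50],0],
    [80,[0,0,-40],0],
  ],
)

```text
t: 15.1
tool_pos: [0.4541, -0.1587, 0.3872]
orientation: [2.284, 2.155, 0.001]
force: [0.0, -0.2, 0.1]
opening: 0.0797
```

```bash
python3 -c "
from h import *
plan(600,182,386,1.513)
"
```

```text
t 15.1 pos [ 454.1 -158.7  387.2] psi 1.5128 tilt [ 0.002 -0.001] F [ 0.  -0.2  0.1] open 79.7
yaw -0.0
tool delta [348.5 125.9   1.2]
```

Now the dropper.

Call:
apply_moves(
  deltas=[
    [70,[55,10,0],0],
    [70,[57,15,0],0],
    [70,[57,20,0],0],
    [70,[57,22,0],0],
    [70,[55,25,0],0],
  ],
)

```text
t: 15.72
tool_pos: [0.5627, 0.1186, 0.3854]
orientation: [2.284, 2.156, 0.002]
force: [-0.0, -1.4, -0.0]
opening: 0.0698
```

Call:
apply_moves(
  deltas=[
    [70,[45,22,0],0],
    [70,[19,10,0],0],
    [70,[4,1,0],0],
    [70,[0,0,0],0],
  ],
)

```text
t: 16.23
tool_pos: [0.5989, 0.1821, 0.3845]
orientation: [2.285, 2.156, -0.001]
force: [-0.2, 1.3, -0.3]
opening: 0.07
```

```bash
python3 -c "
from h import *
plan(600,182,228,1.513)
im,c=snap('wrist','w3')
snap('top','t3')
print(proj(c,(.600,.182,.106)),proj(c,(.600,.182,.071)))
cv2.imwrite('pics/w3c.png',cv2.resize(im[100:300,170:370],None,fx=2.5,fy=2.5,interpolation=cv2.INTER_CUBIC))
import pickle;pickle.dump(c,open('w3.p','wb'))
"
```

```text
t 16.23 pos [598.9 182.1 384.5] psi 1.5128 tilt [-0. -0.] F [-0.2  1.3 -0.3] open 70.0
yaw -0.0
tool delta [  0.    1.1 156.5]
[251.60393233 196.76400454] [251.4614045  188.37031686]
```

View pics/w3c.png

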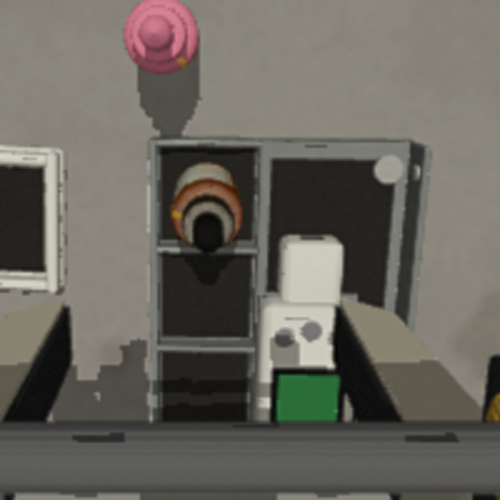

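Dropper's bulb is at (253,193), the pink look-alike separately at (232,115). Dropper comes out at about (601.5,185.5).

Call:
apply_moves(
  deltas=[
    [70,[4,2,20],0],
    [70,[0,0,50],0],
    [70,[0,0,50],0],
    [70,[0,0,28],0],
    [70,[0,0,5],0],
  ],
)

```text
t: 16.95
tool_pos: [0.5996, 0.1856, 0.2271]
orientation: [-2.283, -2.153, 0.009]
force: [0.7, 0.6, -0.1]
opening: 0.0701
```

```bash
python3 -c "
from h import *
plan(601.5,185.5,228,1.513)
"
```

```text
t 16.95 pos [599.6 185.6 227.1] psi 1.5121 tilt [-0.006 -0.001] F [ 0.7  0.6 -0.1] open 70.1
yaw -0.001
tool delta [ 0.   1.9 -1. ]
```

Call:
apply_moves(
  deltas=[
    [18,[0,0,0],0],
    [18,[0,0,0],0],
    [18,[0,0,0],0],
    [18,[0,0,0],0],
    [18,[0,0,0],0],
  ],
)

```text
t: 17.58
tool_pos: [0.6016, 0.1865, 0.232]
orientation: [2.284, 2.156, 0.002]
force: [-1.6, 0.2, 3.4]
opening: 0.0322
```

Call:
apply_moves(
  deltas=[
    [18,[0,0,0],0],
    [18,[0,0,0],0],
    [18,[0,0,-5],0],
    [18,[0,0,-15],0],
  ],
)

```text
t: 18.08
tool_pos: [0.6007, 0.1862, 0.2503]
orientation: [-2.284, -2.155, 0.004]
force: [0.4, -0.2, -0.7]
opening: 0.0322
```

```bash
python3 -c "
from h import *
plan(458,-90,229,1.513)
"
```

```text
t 18.07 pos [600.7 186.2 250.3] psi 1.5128 tilt [-0.003 -0.001] F [ 0.4 -0.2 -0.7] open 32.2
yaw -0.0
tool delta [-284.  -126.3   21.9]
```

Call:
apply_moves(
  deltas=[
    [18,[0,0,-30],0],
    [18,[0,-15,-30],0],
    [18,[0,-45,0],0],
    [18,[-5,-45,0],0],
    [18,[-35,-21,0],0],
  ],
)

```text
t: 18.7
tool_pos: [0.4714, 0.1546, 0.312]
orientation: [-2.282, -2.159, -0.001]
force: [1.1, -1.4, -0.0]
opening: 0.0321
```

Call:
apply_moves(
  deltas=[
    [18,[-55,0,0],0],
    [18,[-55,0,0],0],
    [18,[-55,0,0],0],
    [18,[-50,0,0],0],
    [18,[-26,0,0],0],
  ],
)

```text
t: 19.32
tool_pos: [0.459, -0.0891, 0.3124]
orientation: [2.286, 2.153, 0.001]
force: [0.2, -0.0, -0.6]
opening: 0.032
```

Call:
apply_moves(
  deltas=[
    [18,[0,0,10],0],
    [18,[0,0,30],0],
    [18,[0,0,25],0],
    [18,[0,0,8],0],
    [18,[0,0,0],0],
  ],
)

```text
t: 19.95
tool_pos: [0.4592, -0.0862, 0.2381]
orientation: [-2.283, -2.156, 0.001]
force: [-0.6, 0.5, -0.7]
opening: 0.0321
```

```bash
python3 -c "
from h import *
plan(458,-90,229,1.513)
"
```

```text
t 19.95 pos [459.2 -86.2 238.1] psi 1.5136 tilt [-0.001  0.   ] F [-0.6  0.5 -0.7] open 32.1
yaw 0.001
tool delta [-3.9 -1.   9.1]
```

Call:
apply_moves(
  deltas=[
    [18,[-2,0,4],0],
    [18,[0,0,3],0],
    [18,[0,0,2],0],
    [18,[0,0,1],0],
    [18,[0,0,0],0],
  ],
)

```text
t: 20.58
tool_pos: [0.4596, -0.0892, 0.2296]
orientation: [2.284, 2.155, -0.0]
force: [-5.0, -0.4, 11.6]
opening: 0.0324
```

Call:
apply_moves(
  deltas=[
    [18,[0,0,0.5],0],
    [35,[0,0,0],0],
    [55,[0,0,0],0],
    [70,[0,0,0],0],
    [70,[0,0,0],0],
  ],
)

```text
t: 21.2
tool_pos: [0.4591, -0.0888, 0.2276]
orientation: [-2.285, -2.156, 0.0]
force: [0.0, -0.3, -0.3]
opening: 0.0605
```

Call:
apply_moves(
  deltas=[
    [70,[0,0,-10],0],
    [70,[0,0,-40],0],
    [70,[0,0,-50],0],
    [70,[0,0,-40],0],
    [70,[0,0,-5],0],
  ],
)

```text
t: 21.82
tool_pos: [0.4601, -0.0891, 0.3773]
orientation: [2.28, 2.152, 0.006]
force: [0.2, -1.5, -0.2]
opening: 0.0699
```

```bash
python3 -c "
from h import *
plan(650,90,386,1.513)
im,c=snap('side','s4')
im,c=snap('top','t4')
cv2.imwrite('pics/t4c.png',cv2.resize(im[120:290,200:440],None,fx=3.2,fy=3.2,interpolation=cv2.INTER_CUBIC))
"
```

```text
t 21.82 pos [460.1 -89.1 377.3] psi 1.5128 tilt [ 0.007 -0.002] F [ 0.2 -1.5 -0.2] open 69.9
yaw -0.0
tool delta [189.8 179.2  -7.7]
```

View pics/t4c.png

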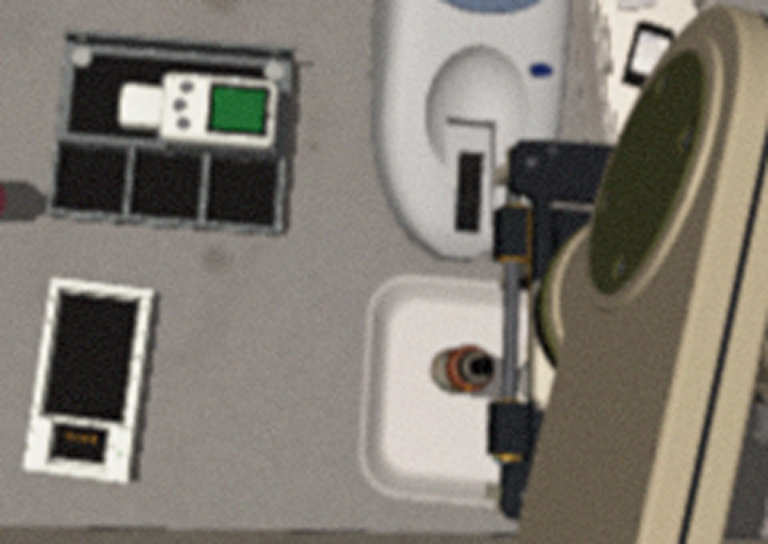

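```bash
python3 - <<'E'
from h import *
c=viewer.get_calibration('top')
f=lambda u,v,z:np.round(1000*onz(c,200+(u+.5)/3.2-.5,120+(v+.5)/3.2-.5,z),1)
for n,u,v,z in [('TL',165,72,.044),('TR',282,81,.044),('BR16',274,154,.016),('BL16',160,148,.016),('noseT',120,83,.038),('noseB',117,130,.03),('scrTL',211,83,.044),('scrTR',267,88,.044),('scrBL',208,132,.044),('scrBR',265,137,.044),
 ('dockTL',52,279,.016),('TR',157,291,.016),('BR',131,483,.016),('BL',23,469,.016),('pock TL',60,292,.016),('pTR',142,298,.016),('p bl',42,412,.008),('p br',126,422,.008),('n bl',50,458,.008),('n br',103,466,.008)]: print(n,f(u,v,z))
E
```

```text
TL [675.6 123.4  44. ]
TR [669.7  35.5  44. ]
BR16 [620.3  39.5  16. ]
BL16 [623.9 126.9  16. ]
noseT [668.4 157.4  38. ]
noseB [633.9 159.3  30. ]
scrTL [667.4  88.7  44. ]
scrTR [664.1  46.7  44. ]
scrBL [629.5  90.5  44. ]
scrBR [626.2  48.1  44. ]
dockTL [521.3 206.3  16. ]
TR [513.4 127.1  16. ]
BR [372.1 143.4  16. ]
BL [380.9 222.6  16. ]
pock TL [511.6 199.9  16. ]
pTR [507.9 138.3  16. ]
p bl [422.5 211.2   8. ]
p br [416.1 148.5   8. ]
n bl [389.  204.1   8. ]
n br [383.8 164.7   8. ]
```

Call:
apply_moves(
  deltas=[
    [62,[50,0,-8],0],
    [62,[50,10,0],0],
    [62,[50,30,0],0],
    [62,[38,45,0],0],
    [62,[0,50,0],0],
  ],
)

```text
t: 22.55
tool_pos: [0.6053, 0.0942, 0.3785]
orientation: [-2.279, -2.159, 0.003]
force: [0.7, 0.1, 0.3]
opening: 0.062
```

Call:
apply_moves(
  deltas=[
    [62,[0,30,0],0],
    [62,[0,11,0],0],
    [62,[0,0,0],0],
    [62,[0,0,0],0],
  ],
)

```text
t: 23.05
tool_pos: [0.645, 0.0886, 0.3804]
orientation: [-2.284, -2.156, 0.001]
force: [-0.8, 0.2, -0.8]
opening: 0.0619
```

```bash
python3 -c "
from h import *
plan(647.2,88,215,1.513)
im,c=snap('wrist','w5')
for n,x,y,z in [('nosetip',651.5,157,38),('TL',623,126,44),('TR',675,123,44),('scrTL',629.5,90.5,44),('scrTR',667.4,88.7,44)]: print(n,np.round(proj(c,(x/1e3,y/1e3,z/1e3)),1))
import pickle;pickle.dump(c,open('w5.p','wb'))
cv2.imwrite('pics/w5c.png',cv2.resize(im[100:300,150:390],None,fx=3,fy=3,interpolation=cv2.INTER_CUBIC))
"
```

```text
t 23.05 pos [645.   88.6 380.4] psi 1.5127 tilt [-0.001  0.   ] F [-0.8  0.2 -0.8] open 61.9
yaw -0.0
tool delta [ -0.5   2.5 165.4]
nosetip [253.1 125.4]
TL [230.4 154. ]
TR [274.6 154.1]
scrTL [238.  183.1]
scrTR [269.3 182.8]
```

View pics/w5c.png

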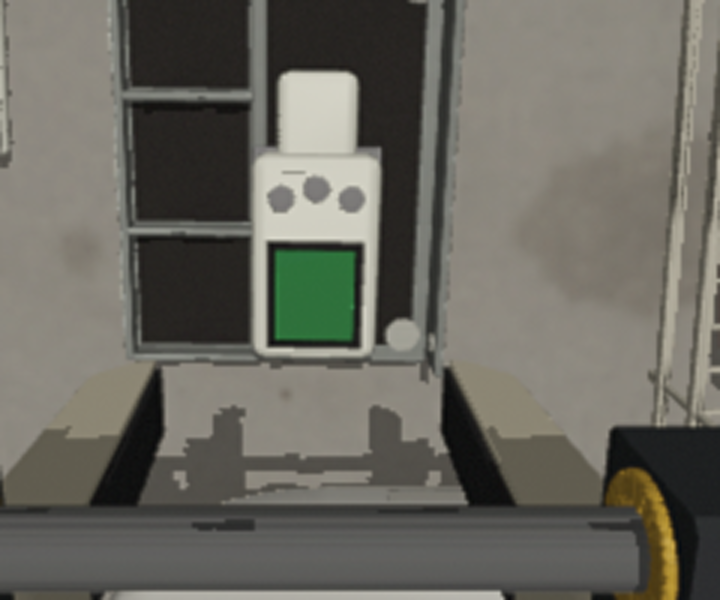

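The meter's body edges are at (235,151)/(277,151) and its nose tip at (256,124). Relative to the fingers that puts it about 5–6 mm further back than commanded, so I aim at x≈650. I'll close gently above the back wall first to centre, then go lower.

Call:
apply_moves(
  deltas=[
    [74,[0,4,20],0.015],
    [74,[0,0,50],0],
    [74,[0,0,50],0],
    [74,[0,0,25],0],
    [74,[0,0,8],0],
  ],
  grip_force=5,
)

```text
t: 23.72
tool_pos: [0.6481, 0.0883, 0.2241]
orientation: [-2.299, -2.136, 0.006]
force: [-0.4, -0.6, -0.1]
opening: 0.0738
```

```bash
python3 -c "
from h import *
plan(649.5,88,223,1.498)
"
```

```text
t 23.73 pos [648.1  88.3 224.1] psi 1.4974 tilt [-0.005 -0.   ] F [-0.4 -0.6 -0.1] open 73.8
yaw -0.001
tool delta [-0.2  1.4  1.1]
```

Call:
apply_moves(
  deltas=[
    [74,[0,0,0],0],
    [74,[0,0,4],0],
    [74,[0,0,0],0],
  ],
)

```text
t: 24.1
tool_pos: [0.6502, 0.0884, 0.2248]
orientation: [2.3, 2.138, 0.002]
force: [-0.5, 0.3, 0.6]
opening: 0.0741
```

```bash
python3 -c "
from h import *
plan(649.5,88,223,1.498)
"
```

```text
t 24.1 pos [650.2  88.4 224.8] psi 1.4977 tilt [0.002 0.   ] F [-0.5  0.3  0.6] open 74.1
yaw -0.0
tool delta [-0.5 -0.7  1.8]
```

Lower 2 mm and close gently.

Call:
apply_moves(
  deltas=[
    [48,[0,0,2],0],
    [48,[0,0,0],0],
    [48,[0,0,0],0],
    [48,[0,0,0],0],
    [48,[0,0,0],0],
  ],
)

```text
t: 24.72
tool_pos: [0.6498, 0.0884, 0.2218]
orientation: [2.301, 2.139, 0.0]
force: [-0.5, 0.1, 0.5]
opening: 0.0521
```

```bash
python3 -c "
from h import *
plan(649.5,88,223,1.498)
im,c=snap('wrist','w6')
"
```

```text
t 24.73 pos [649.8  88.4 221.8] psi 1.4978 tilt [ 0. -0.] F [-0.5  0.1  0.5] open 52.1
yaw -0.0
tool delta [-0.4 -0.3 -1.2]
```

Call:
apply_moves(
  deltas=[
    [58,[0,0,0],0],
    [58,[0,0,0],0],
    [58,[0,0,3],0],
    [58,[0,0,4],0],
    [58,[0,0,0],0],
  ],
)

```text
t: 25.4
tool_pos: [0.6495, 0.0884, 0.214]
orientation: [-2.301, -2.138, 0.001]
force: [0.3, -0.2, -1.1]
opening: 0.0587
```

```bash
python3 -c "
from h import *
plan(649.5,88,215,1.498)
"
```

```text
t 25.4 pos [649.5  88.4 214. ] psi 1.4978 tilt [-0.001 -0.   ] F [ 0.3 -0.2 -1.1] open 58.7
yaw -0.0
tool delta [-0.4  0.1 -1. ]
```

Call:
apply_moves(
  deltas=[
    [40,[0,0,0],0],
    [40,[0,0,0],0],
    [40,[0,0,0],0],
    [40,[0,0,-5],0],
    [40,[0,0,-15],0],
  ],
  grip_force=35,
)

```text
t: 26.02
tool_pos: [0.6493, 0.0884, 0.2344]
orientation: [-2.3, -2.138, 0.002]
force: [0.2, -0.3, -1.6]
opening: 0.0518
```

Call:
apply_moves(
  deltas=[
    [40,[0,0,-30],0],
    [40,[0,0,-40],0],
    [40,[0,0,-20],0],
    [40,[0,0,0],0],
  ],
)

```text
t: 26.52
tool_pos: [0.6505, 0.0885, 0.3275]
orientation: [2.299, 2.137, 0.006]
force: [-0.1, 1.1, -1.7]
opening: 0.0514
```

```bash
python3 -c "
from h import *
plan(447,176,320,3.035)
im,c=snap('wrist','w7')
im2,c2=snap('side','s7')
cv2.imwrite('pics/w7c.png',np.hstack([im[60:360,130:400],cv2.resize(im2[60:240,170:380],(350,300))]))
"
```

```text
t 26.52 pos [650.5  88.5 327.5] psi 1.4978 tilt [0.005 0.   ] F [-0.1  1.1 -1.7] open 51.4
yaw -1.537
tool delta [  72.5 -209.4    6.5]
```

View pics/w7c.png

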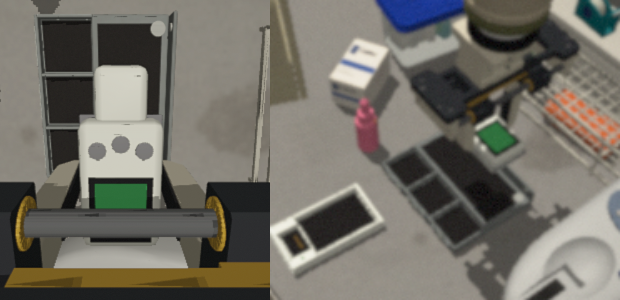

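Call:
apply_moves(
  deltas=[
    [40,[0,-30,0],0],
    [40,[0,-50,0],0],
    [40,[0,-50,0],0],
    [40,[0,-40,0],0],
    [40,[0,-25,0],-0.188],
  ],
)

```text
t: 27.25
tool_pos: [0.4529, 0.1027, 0.3222]
orientation: [-2.085, -2.346, 0.005]
force: [0.3, -0.6, -1.6]
opening: 0.0518
```

Call:
apply_moves(
  deltas=[
    [40,[0,0,0],-0.188],
    [40,[0,0,0],-0.188],
    [40,[0,0,0],-0.188],
    [40,[0,0,0],-0.188],
    [40,[0,0,0],-0.188],
  ],
)

```text
t: 27.88
tool_pos: [0.4545, 0.1025, 0.3225]
orientation: [-0.796, -3.036, 0.002]
force: [-0.2, -0.1, -1.5]
opening: 0.0519
```

Call:
apply_moves(
  deltas=[
    [40,[0,0,0],-0.188],
    [40,[0,0,0],-0.188],
    [40,[0,20,0],-0.03],
    [40,[0,30,0],0],
    [40,[0,15,0],0],
  ],
)

```text
t: 28.5
tool_pos: [0.4627, 0.168, 0.3228]
orientation: [-0.177, -3.133, 0.001]
force: [-2.0, -0.2, -2.2]
opening: 0.0514
```

```bash
python3 -c "
from h import *
plan(457.4,174,206,3.032)
im,c=snap('wrist','w8')
s=robot.read_state();R=Ro.from_rotvec(s['orientation']).as_matrix();p=s['tool_pos']
def rel(u,v,h):
    X=onz(c,u,v,p[2]-h); return np.round(1000*R.T@(X-p),1)
print('nose tip rel', rel(252,125.5,.176),'shoulder',rel(252,179,.170))
cv2.imwrite('pics/w8c.png',cv2.resize(im[0:300,120:400],None,fx=2,fy=2))
"
```

```text
t 28.5 pos [462.7 168.  322.8] psi 3.0286 tilt [-0.003 -0.001] F [-2.  -0.2 -2.2] open 51.4
yaw -0.003
tool delta [  5.6   5.5 116.8]
nose tip rel [ 70.2   0.7 176.2] shoulder [ 40.7   0.7 170.1]
```

View pics/w8c.png

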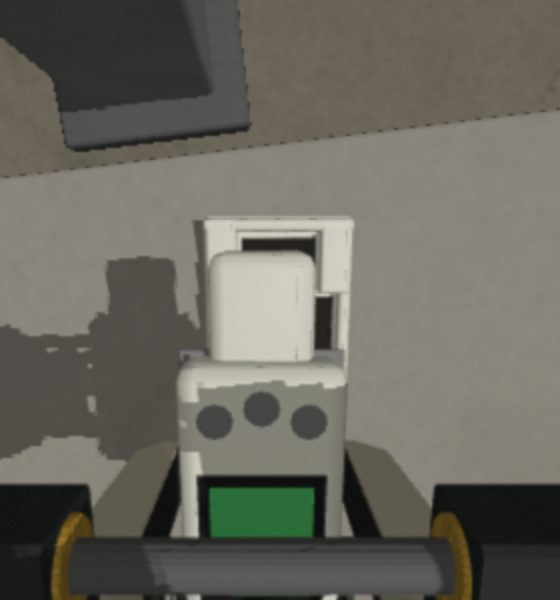

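```bash
python3 -c "
from h import *
c=viewer.get_calibration('wrist')
for u,v in [(222.5,109),(296.5,109)]: print(np.round(1000*onz(c,u,v,.016),1))
u=np.array([np.cos(3.032),np.sin(3.032)])
a=(onz(c,222.5,109,.016)+onz(c,296.5,109,.016))[:2]/2*1000
print('dock ctr',a-73*u, 'TCP', a-84*u)
plan(457.9,174,206,3.032)
"
```

```text
[374.7 151.   16. ]
[383.1 226.5  16. ]
dock ctr [451.49255327 180.75608471] TCP [462.42656134 179.55297723]
t 28.55 pos [462.8 169.  323.2] psi 3.029 tilt [-0.003  0.   ] F [-0.6  1.  -1.7] open 51.4
yaw -0.003
tool delta [  5.1   4.5 117.2]
```

Call:
apply_moves(
  deltas=[
    [40,[3,7,10],-0.003],
    [40,[0,0,35],0],
    [40,[0,0,35],0],
    [40,[0,0,15],0],
    [40,[0,0,0],0],
  ],
)

```text
t: 29.18
tool_pos: [0.4604, 0.174, 0.2285]
orientation: [-0.174, -3.134, 0.002]
force: [0.6, 0.2, -0.7]
opening: 0.0517
```

Call:
apply_moves(
  deltas=[
    [40,[0,0,0],0],
    [40,[0,0,0],0],
  ],
)

```text
t: 29.42
tool_pos: [0.4619, 0.1746, 0.2313]
orientation: [0.174, 3.134, 0.001]
force: [0.4, 0.8, -2.6]
opening: 0.0515
```

```bash
python3 -c "
from h import *
plan(460,177,206,3.032)
im,c=snap('wrist','w9')
im2,c2=snap('top','t9'); im3,c3=snap('side','s9')
a=cv2.resize(im[90:240,170:350],(480,400),interpolation=cv2.INTER_CUBIC)
b=cv2.resize(im2[190:290,190:270],(320,400),interpolation=cv2.INTER_CUBIC)
d=cv2.resize(im3[150:240,150:260],(240,196),interpolation=cv2.INTER_CUBIC)
o=np.zeros((600,800,3),np.uint8);o[:400,:480]=a;o[:400,480:]=b;o[400:596,:240]=d
cv2.imwrite('pics/c9.png',o)
"
```

```text
t 29.43 pos [461.9 174.6 231.3] psi 3.0308 tilt [0.003 0.001] F [ 0.4  0.8 -2.6] open 51.5
yaw -0.001
tool delta [ 2.2  2.2 25.3]
```

View pics/c9.png

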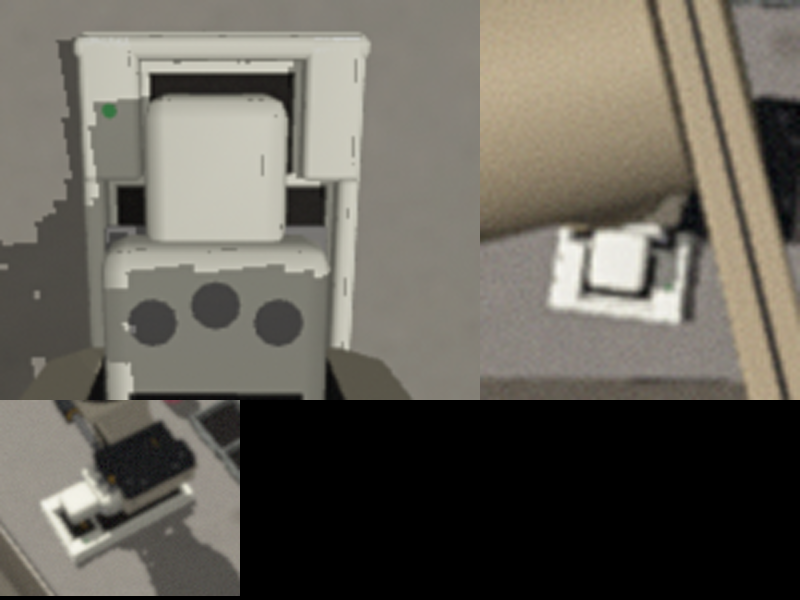

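```bash
python3 -c "
from h import *
c=viewer.get_calibration('wrist')
s=robot.read_state();R=Ro.from_rotvec(s['orientation']).as_matrix();p=s['tool_pos']
def rel(n,u,v,z):
    X=onz(c,170+u/2.667,90+v/2.667,z); print(n,np.round(1000*R.T@(X-p),1),np.round(X*1000,1))
rel('outer end z16',222,36,.016);rel('L',77,40,.016);rel('R',368,40,.016)
rel('inner end z16',222,61,.016);rel('inner end floor',222,72,.008);rel('nosetip',217,97,p[2]-.176);rel('shoulder pocket z16',128,180,.016);rel('shoulder R',305,180,.016)
print(p,proj(c,p))
c2=viewer.get_calibration('top')
f=lambda u,v,z:np.round(1000*onz(c2,190+(u-480)/4,190+v/4,z),1)
print('top: nose tip',f(590,288,p[2]-.176),f(640,294,p[2]-.176),'dock end',f(548,305,.016),f(684,321,.016))
"
```

```text
outer end z16 [ 84.3   2.9 214.5] [378.3 186.8  16. ]
L [ 83.3 -34.7 214.5] [375.2 149.3  16. ]
R [ 83.4  40.7 214.5] [383.4 224.3  16. ]
inner end z16 [ 78.1   2.9 214.5] [384.5 186.1  16. ]
inner end floor [ 75.5   3.  222.5] [387.1 185.9   8. ]
nosetip [ 69.7   1.4 175.9] [392.7 183.7  54.6]
shoulder pocket z16 [ 47.1 -22.6 214.5] [412.5 157.3  16. ]
shoulder R [ 47.1  25.6 214.6] [417.8 205.3  16. ]
[0.46148076 0.17453721 0.2306259 ] [   574.502777   -26786.57854268]
top: nose tip [391.4 193.7  54.6] [388.5 165.6  54.6] dock end [380.8 222.2  16. ] [372.9 142.5  16. ]
```

Call:
apply_moves(
  deltas=[
    [40,[0,1.5,5],0],
    [40,[0,0,8],0],
    [40,[0,0,5],0],
    [40,[0,0,0],0],
    [40,[0,0,0],0],
  ],
)

```text
t: 30.2
tool_pos: [0.4613, 0.1759, 0.2117]
orientation: [-0.174, -3.137, 0.0]
force: [-0.3, -0.4, -1.9]
opening: 0.0516
```

```bash
python3 -c "
from h import *
plan(460,177,206,3.032)
"
```

```text
t 30.2 pos [461.3 175.9 211.7] psi 3.0308 tilt [-0. -0.] F [-0.3 -0.4 -1.9] open 51.6
yaw -0.001
tool delta [1.4 0.9 5.7]
```

Underside is about 13 mm up, inside the pocket mouth without contact. Continuing down.

Call:
apply_moves(
  deltas=[
    [40,[0,0,3],0],
    [40,[0,0,1],0],
    [40,[0,0,1],0],
    [40,[0,0,0.5],0],
    [40,[0,0,0],0],
  ],
)

```text
t: 30.82
tool_pos: [0.4613, 0.1759, 0.2066]
orientation: [-0.174, -3.137, 0.0]
force: [-3.0, -0.6, 4.2]
opening: 0.0518
```

```bash
python3 -c "
from h import *
plan(460,177,206,3.032)
"
```

```text
t 30.82 pos [461.3 175.9 206.6] psi 3.0308 tilt [-0. -0.] F [-3.  -0.6  4.2] open 51.8
yaw -0.001
tool delta [1.4 0.9 0.6]
```

Call:
apply_moves(
  deltas=[
    [40,[0,0,0.3],0],
    [56,[0,0,0],0],
    [66,[0,0,0],0],
    [72,[0,0,0],0],
    [72,[0,0,-3],0],
  ],
  grip_force=15,
)

```text
t: 31.45
tool_pos: [0.4611, 0.1759, 0.2087]
orientation: [-0.174, -3.136, 0.0]
force: [0.4, -0.4, -0.0]
opening: 0.0713
```

Call:
apply_moves(
  deltas=[
    [72,[0,0,-20],0],
    [72,[0,0,-50],0],
    [72,[0,0,-50],0],
    [72,[0,0,-50],0],
    [72,[0,0,0],0],
  ],
)

```text
t: 32.08
tool_pos: [0.4626, 0.1763, 0.3845]
orientation: [0.173, 3.128, 0.005]
force: [-0.2, -0.4, -0.4]
opening: 0.0722
```

```bash
python3 -c "
from h import *
plan(459,-89,380,1.513)
im,c=snap('wrist','w10')
im3,c3=snap('side','s10')
o=np.zeros((384,800,3),np.uint8);o[:,:450]=im[:,31:481]
o[:300,450:]=cv2.resize(im3[150:240,150:255],(350,300),interpolation=cv2.INTER_CUBIC)
cv2.imwrite('pics/c10.png',o)
"
```

```text
t 32.08 pos [462.6 176.3 384.5] psi 3.0308 tilt [0.009 0.002] F [-0.2 -0.4 -0.4] open 72.2
yaw 1.518
tool delta [ -25.7 -264.1    3.8]
```

View pics/c10.png

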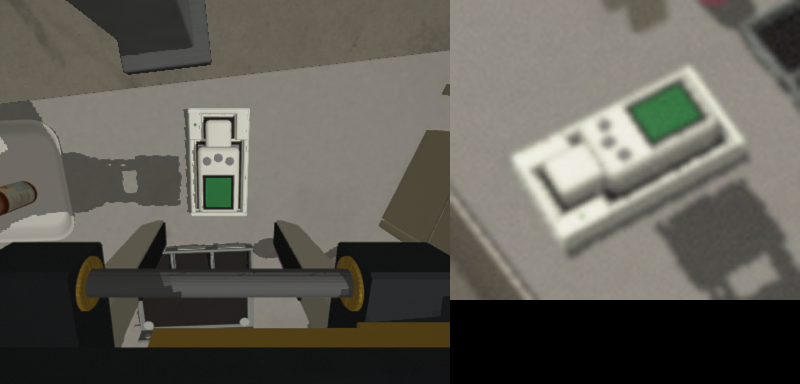

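Meter seated: nose in the nose pocket, display up, level. Two views left. Turning back and fetching the dropper at its recorded release pose.

Call:
apply_moves(
  deltas=[
    [72,[0,0,0],0.188],
    [72,[0,0,0],0.188],
    [72,[0,0,0],0.188],
    [72,[0,0,0],0.188],
    [72,[0,0,0],0.188],
  ],
)

```text
t: 32.8
tool_pos: [0.4607, 0.1757, 0.3765]
orientation: [-1.579, -2.713, 0.004]
force: [0.8, -0.0, -0.1]
opening: 0.0719
```

Call:
apply_moves(
  deltas=[
    [72,[0,0,0],0.188],
    [72,[0,0,0],0.188],
    [72,[0,0,0],0.188],
    [72,[-30,0,0],0.014],
    [72,[-50,0,0],0],
  ],
)

```text
t: 33.42
tool_pos: [0.4567, 0.0959, 0.3766]
orientation: [-2.276, -2.162, 0.004]
force: [1.4, -1.2, 0.0]
opening: 0.0719
```

Call:
apply_moves(
  deltas=[
    [72,[-50,4,0],0],
    [72,[-50,4,0],0],
    [72,[-50,4,0],0],
    [72,[-30,0,0],0],
    [72,[0,0,0],0],
  ],
)

```text
t: 34.05
tool_pos: [0.4589, -0.0859, 0.3768]
orientation: [-2.282, -2.155, 0.003]
force: [0.0, 0.4, -0.7]
opening: 0.0719
```

```bash
python3 -c "
from h import *
plan(459.1,-88.8,228,1.513)
"
```

```text
t 34.05 pos [458.9 -85.9 376.8] psi 1.5135 tilt [-0.003  0.001] F [ 0.   0.4 -0.7] open 71.9
yaw 0.0
tool delta [ -3.    0.9 148.8]
```

Call:
apply_moves(
  deltas=[
    [70,[-2,0.5,20],0],
    [70,[0,0,50],0],
    [70,[0,0,50],0],
    [70,[0,0,22],0],
    [70,[0,0,0],0],
  ],
)

```text
t: 34.67
tool_pos: [0.4583, -0.0848, 0.2338]
orientation: [-2.275, -2.158, 0.005]
force: [0.4, 0.3, -0.4]
opening: 0.07
```

```bash
python3 -c "
from h import *
plan(459.1,-88.8,228,1.513)
"
```

```text
t 34.67 pos [458.3 -84.8 233.8] psi 1.5178 tilt [-0.006  0.002] F [ 0.4  0.3 -0.4] open 70.0
yaw 0.005
tool delta [-3.9  1.   5.8]
```

Call:
apply_moves(
  deltas=[
    [70,[-1,0,3],0],
    [70,[0,0,3],0],
    [70,[0,0,0],0],
  ],
)

```text
t: 35.05
tool_pos: [0.4603, -0.0875, 0.2316]
orientation: [2.28, 2.16, 0.001]
force: [1.0, 0.7, -0.8]
opening: 0.0702
```

```bash
python3 -c "
from h import *
plan(459.1,-88.8,228,1.513)
"
```

```text
t 35.05 pos [460.3 -87.5 231.6] psi 1.5168 tilt [ 0.001 -0.   ] F [ 1.   0.7 -0.8] open 70.2
yaw 0.004
tool delta [-1.4 -1.1  3.6]
```

Call:
apply_moves(
  deltas=[
    [70,[-1.3,-1,2.5],0.004],
    [18,[0,0,0],0],
    [18,[0,0,0],0],
    [18,[0,0,0],0],
    [18,[0,0,0],0],
  ],
)

```text
t: 35.67
tool_pos: [0.4589, -0.0886, 0.2285]
orientation: [2.285, 2.156, 0.0]
force: [0.3, -0.1, -0.8]
opening: 0.0344
```

Call:
apply_moves(
  deltas=[
    [18,[0,0,0],0],
    [18,[0,0,0],0],
    [18,[0,0,0],0],
  ],
)

```text
t: 36.05
tool_pos: [0.4589, -0.0886, 0.2285]
orientation: [-2.285, -2.156, -0.0]
force: [0.4, 0.1, 0.7]
opening: 0.0323
```

```bash
python3 -c "
from h import *
plan(601.3,186,310,1.513)
"
```

```text
t 36.05 pos [458.9 -88.6 228.5] psi 1.5128 tilt [-0.  0.] F [0.4 0.1 0.7] open 32.3
yaw -0.0
tool delta [282.4 126.2 -81.5]
```

Call:
apply_moves(
  deltas=[
    [18,[0,0,-10],0],
    [18,[0,0,-35],0],
    [18,[25,0,-35],0],
    [18,[50,0,0],0],
    [18,[55,5,0],0],
  ],
)

```text
t: 36.67
tool_pos: [0.4716, 0.0417, 0.3101]
orientation: [2.285, 2.153, 0.003]
force: [-0.1, -1.4, -0.4]
opening: 0.032
```

Call:
apply_moves(
  deltas=[
    [18,[55,15,0],0],
    [18,[50,30,0],0],
    [18,[35,40,0],0],
    [18,[8,24,0],0],
    [18,[0,8,0],0],
  ],
)

```text
t: 37.3
tool_pos: [0.5976, 0.1825, 0.3086]
orientation: [2.284, 2.157, -0.0]
force: [-0.3, 0.1, 0.0]
opening: 0.0319
```

Call:
apply_moves(
  deltas=[
    [18,[0,2,10],0],
    [18,[0,0,25],0],
    [18,[0,0,10],0],
    [18,[0,0,0],0],
  ],
)

```text
t: 37.8
tool_pos: [0.5979, 0.1811, 0.2623]
orientation: [-2.284, -2.155, 0.003]
force: [0.5, -0.4, -0.9]
opening: 0.0321
```

```bash
python3 -c "
from h import *
plan(599.5,182,232,1.513)
im,c=snap('wrist','w11')
im3,c3=snap('side','s11')
cv2.imwrite('pics/c11.png',np.hstack([cv2.resize(im[0:240,130:370],(400,400),interpolation=cv2.INTER_CUBIC),cv2.resize(im3[110:220,210:340],(400,400),interpolation=cv2.INTER_CUBIC)]))
"
```

```text
t 37.8 pos [597.9 181.1 262.3] psi 1.5123 tilt [-0.003 -0.001] F [ 0.5 -0.4 -0.9] open 32.1
yaw -0.001
tool delta [ 1.   1.6 30.3]
```

View pics/c11.png

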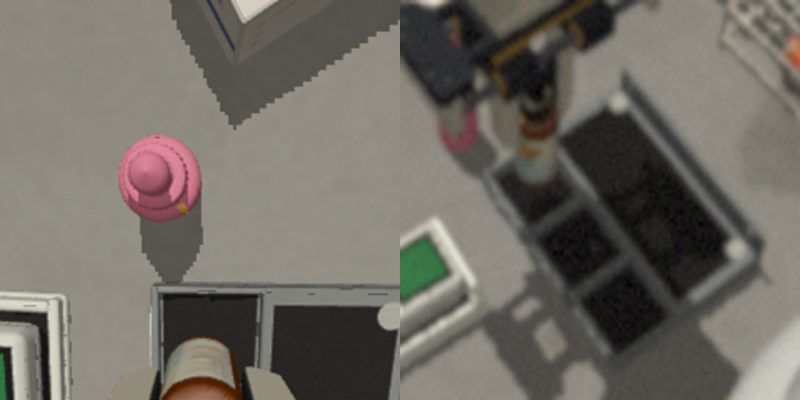

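The dropper hangs upright over its own left-hand bay. Lowering.

Call:
apply_moves(
  deltas=[
    [18,[0,0,12],0],
    [18,[0,0,10],0],
    [18,[0,0,3],0],
    [18,[0,0,1],0],
    [18,[0,0,0],0],
  ],
)

```text
t: 38.52
tool_pos: [0.5989, 0.1817, 0.2376]
orientation: [2.285, 2.156, 0.0]
force: [-0.1, 0.6, -1.4]
opening: 0.0319
```

```bash
python3 -c "
from h import *
plan(599.5,182,232,1.513)
"
```

```text
t 38.52 pos [598.9 181.7 237.6] psi 1.5128 tilt [0. 0.] F [-0.1  0.6 -1.4] open 31.9
yaw -0.0
tool delta [0.3 0.6 5.6]
```

Call:
apply_moves(
  deltas=[
    [18,[0,0,3],0],
    [18,[0,0,1],0],
    [18,[0,0,1],0],
    [18,[0,0,0.5],0],
    [18,[0,0,0],0],
  ],
)

```text
t: 39.15
tool_pos: [0.5988, 0.1817, 0.2319]
orientation: [-2.285, -2.156, 0.0]
force: [0.1, -0.1, -0.5]
opening: 0.0324
```

```bash
python3 -c "
from h import *
plan(599.5,182,232,1.513)
"
```

```text
t 39.15 pos [598.8 181.7 231.9] psi 1.5128 tilt [-0.  0.] F [ 0.1 -0.1 -0.5] open 32.4
yaw -0.0
tool delta [ 0.3  0.7 -0.1]
```

Call:
apply_moves(
  deltas=[
    [18,[0,0,0.7],0],
    [36,[0,0,0],0],
    [55,[0,0,0],0],
    [70,[0,0,0],0],
    [70,[0,0,0],0],
  ],
)

```text
t: 39.78
tool_pos: [0.5988, 0.1817, 0.2313]
orientation: [2.285, 2.156, 0.0]
force: [0.2, -0.6, 0.5]
opening: 0.0612
```

Call:
apply_moves(
  deltas=[
    [70,[0,0,-10],0],
    [70,[0,0,-50],0],
    [70,[0,0,-50],0],
    [70,[0,0,-40],0],
    [80,[-30,0,0],0],
  ],
)

```text
t: 40.4
tool_pos: [0.598, 0.1531, 0.3876]
orientation: [2.279, 2.156, 0.013]
force: [0.2, -0.8, -0.0]
opening: 0.076
```

Call:
apply_moves(
  deltas=[
    [80,[-50,-25,0],0],
    [80,[-55,-25,0],0],
    [80,[-55,-25,0],0],
    [80,[-55,-20,0],0],
    [80,[-45,-20,0],0],
  ],
)

```text
t: 41.02
tool_pos: [0.4661, -0.1028, 0.3823]
orientation: [2.284, 2.154, 0.001]
force: [1.0, -0.6, -0.1]
opening: 0.0798
```

```bash
python3 -c "
from h import *
plan(454,-158.6,245,1.513)
im,c=snap('top','t12')
w,cw=snap('wrist','w12')
print(proj(cw,(.454,-.1586,.112)))
"
```

```text
t 41.02 pos [ 466.1 -102.8  382.3] psi 1.5123 tilt [ 0.002 -0.001] F [ 1.  -0.6 -0.1] open 79.8
yaw -0.001
tool delta [-56.3  -9.  137.4]
[243.43890433 247.48052265]
```

Call:
apply_moves(
  deltas=[
    [80,[-35,-6,0],0],
    [80,[-16,-3,0],0],
    [80,[0,0,0],0],
    [80,[0,0,20],0],
    [80,[0,0,45],0],
  ],
)

```text
t: 41.75
tool_pos: [0.4568, -0.1509, 0.318]
orientation: [2.281, 2.154, 0.004]
force: [0.4, -0.4, -0.8]
opening: 0.0799
```

Call:
apply_moves(
  deltas=[
    [80,[0,0,40],0],
    [80,[0,0,20],0],
    [80,[0,0,5],0],
    [80,[0,0,0],0],
  ],
)

```text
t: 42.25
tool_pos: [0.4557, -0.151, 0.2517]
orientation: [2.284, 2.157, 0.0]
force: [0.2, 0.3, -0.7]
opening: 0.0805
```

```bash
python3 -c "
from h import *
plan(454,-158.6,245,1.513)
def m(f):
    im=cv2.imread('pics/%s.png'%f)[155:190,215:242].astype(int); k=(im[...,2]-im[...,0]>35); y,x=np.nonzero(k); print(f,k.sum(),x.mean()+215,y.mean()+155)
m('top0');m('t2');m('t12')
"
```

```text
t 42.25 pos [ 455.7 -151.   251.7] psi 1.5135 tilt [0. 0.] F [ 0.2  0.3 -0.7] open 80.5
yaw 0.0
tool delta [-7.7 -1.3  6.7]
top0 44 223.72727272727272 174.8409090909091
t2 42 223.61904761904762 174.35714285714286
t12 49 225.6122448979592 175.48979591836735
```

The dropper's colour blob matches its first view, shifted about 4 mm towards the bay centre as intended. Now the small vial.

Call:
apply_moves(
  deltas=[
    [80,[-5,-1,3],0],
    [80,[-2.5,0,3],0],
    [80,[0,0,0],0],
    [20,[0,0,0],0],
    [20,[0,0,0],0],
  ],
)

```text
t: 42.88
tool_pos: [0.4538, -0.159, 0.2453]
orientation: [2.285, 2.156, 0.0]
force: [0.3, -1.4, 0.4]
opening: 0.0646
```

Call:
apply_moves(
  deltas=[
    [20,[0,0,0],0],
    [20,[0,0,0],0],
    [20,[0,0,0],0],
    [20,[0,0,0],0],
    [20,[0,0,0],0],
  ],
)

```text
t: 43.5
tool_pos: [0.4538, -0.159, 0.2452]
orientation: [-2.285, -2.156, -0.0]
force: [0.2, 0.1, 0.1]
opening: 0.0373
```

```bash
python3 -c "
from h import *
plan(597,123.5,325,1.513)
"
```

```text
t 43.5 pos [ 453.8 -159.   245.2] psi 1.5128 tilt [0. 0.] F [0.2 0.1 0.1] open 37.3
yaw -0.0
tool delta [290.3 126.6 -79.8]
```

Call:
apply_moves(
  deltas=[
    [20,[0,0,-10],0],
    [20,[0,0,-35],0],
    [20,[25,0,-35],0],
    [20,[50,0,0],0],
    [20,[55,5,0],0],
  ],
)

```text
t: 44.12
tool_pos: [0.4665, -0.0286, 0.3269]
orientation: [2.285, 2.153, 0.002]
force: [1.0, -0.4, -0.1]
opening: 0.0376
```

Call:
apply_moves(
  deltas=[
    [20,[55,15,0],0],
    [20,[55,30,0],0],
    [20,[38,40,0],0],
    [20,[10,26,0],0],
    [20,[1,10,0],0],
  ],
)

```text
t: 44.75
tool_pos: [0.5972, 0.123, 0.3256]
orientation: [2.283, 2.158, 0.0]
force: [0.2, 0.1, -0.1]
opening: 0.0372
```

Call:
apply_moves(
  deltas=[
    [20,[0,0,10],0],
    [20,[0,0,25],0],
    [20,[0,0,15],0],
    [20,[0,0,0],0],
  ],
)

```text
t: 45.25
tool_pos: [0.595, 0.1215, 0.2734]
orientation: [-2.284, -2.154, 0.005]
force: [0.5, 0.2, 0.3]
opening: 0.0375
```

```bash
python3 -c "
from h import *
plan(596.5,122.5,248.5,1.513)
"
```

```text
t 45.25 pos [595.  121.5 273.4] psi 1.5121 tilt [-0.004 -0.   ] F [0.5 0.2 0.3] open 37.5
yaw -0.001
tool delta [ 1.1  1.5 24.9]
```

Call:
apply_moves(
  deltas=[
    [20,[0,0,10],0],
    [20,[0,0,7],0],
    [20,[0,0,3],0],
    [20,[0,0,1],0],
    [20,[0,0,0],0],
  ],
)

```text
t: 45.88
tool_pos: [0.5963, 0.1222, 0.2544]
orientation: [2.285, 2.156, 0.0]
force: [0.3, 0.9, 0.6]
opening: 0.0371
```

```bash
python3 -c "
from h import *
plan(596.5,122.5,248.5,1.513)
"
```

```text
t 45.88 pos [596.3 122.2 254.4] psi 1.5128 tilt [0. 0.] F [0.3 0.9 0.6] open 37.1
yaw -0.0
tool delta [0.3 0.1 5.9]
```

Call:
apply_moves(
  deltas=[
    [20,[0,0,3],0],
    [20,[0,0,1.5],0],
    [20,[0,0,1],0],
    [20,[0,0,0.5],0],
    [20,[0,0,0],0],
  ],
)

```text
t: 46.5
tool_pos: [0.5965, 0.1223, 0.2492]
orientation: [2.285, 2.156, 0.001]
force: [-1.7, 1.4, 7.6]
opening: 0.0373
```

```bash
python3 -c "
from h import *
plan(596.5,122.5,248.5,1.513)
"
```

```text
t 46.5 pos [596.5 122.3 249.2] psi 1.5129 tilt [0.001 0.   ] F [-1.7  1.4  7.6] open 37.3
yaw -0.0
tool delta [ 0.2 -0.   0.7]
```

Contact with the bay floor. Releasing, then to the strip vial.

Call:
apply_moves(
  deltas=[
    [36,[0,0,-0.5],0],
    [45,[0,0,0],0],
    [60,[0,0,0],0],
    [75,[0,0,0],0],
    [75,[0,0,0],0],
  ],
)

```text
t: 47.12
tool_pos: [0.5962, 0.1221, 0.2486]
orientation: [-2.285, -2.156, 0.0]
force: [-0.1, -0.7, 0.7]
opening: 0.07
```

Call:
apply_moves(
  deltas=[
    [80,[0,0,-10],0],
    [90,[0,0,-50],0],
    [93,[0,0,-50],0],
    [93,[0,0,-30],0],
    [93,[-30,-10,0],0],
  ],
)

```text
t: 47.75
tool_pos: [0.5855, 0.0938, 0.3939]
orientation: [2.279, 2.156, 0.01]
force: [0.2, -0.1, -1.0]
opening: 0.0931
```

Call:
apply_moves(
  deltas=[
    [93,[-55,-25,0],0],
    [93,[-57,-20,0],0],
    [93,[-57,-20,0],0],
    [93,[-57,-20,0],0],
    [93,[-50,-20,0],0],
  ],
)

```text
t: 48.38
tool_pos: [0.4626, -0.1784, 0.3898]
orientation: [2.284, 2.155, 0.001]
force: [-0.3, 0.1, 0.1]
opening: 0.0928
```

```bash
python3 -c "
from h import *
plan(449.1,-228.5,266,1.513)
im,c=snap('top','t13')
"
```

```text
t 48.38 pos [ 462.6 -178.4  389.8] psi 1.5125 tilt [ 0.001 -0.001] F [-0.3  0.1  0.1] open 92.8
yaw -0.001
tool delta [-50.7 -10.8 123.9]
```

Call:
apply_moves(
  deltas=[
    [93,[-35,-8,0],0],
    [93,[-10,-2,0],0],
    [93,[0,0,0],0],
    [93,[0,0,20],0],
    [93,[0,0,40],0],
  ],
)

```text
t: 49.05
tool_pos: [0.4525, -0.2202, 0.3303]
orientation: [2.28, 2.155, 0.003]
force: [0.5, 0.1, -0.1]
opening: 0.0928
```

```bash
python3 -c "
from h import *
plan(449.1,-228.5,266,1.513)
def m(f):
    im=cv2.imread('pics/%s.png'%f)[155:195,240:264].astype(int); k=(im.min(2)>140); y,x=np.nonzero(k); print(f,k.sum(),x.mean()+240,y.mean()+155)
m('t2');m('t13')
"
```

```text
t 49.05 pos [ 452.5 -220.2  330.3] psi 1.5142 tilt [ 0.004 -0.002] F [ 0.5  0.1 -0.1] open 92.8
yaw 0.001
tool delta [-8.4 -3.2 64.3]
t2 364 251.4587912087912 164.19230769230768
t13 236 250.02118644067798 168.41101694915255
```

Call:
apply_moves(
  deltas=[
    [93,[-6,-2,0],0],
    [93,[0,0,25],0],
    [93,[0,0,25],0],
    [93,[0,0,8],0],
    [93,[0,0,0],0],
  ],
)

```text
t: 49.68
tool_pos: [0.4491, -0.2268, 0.2716]
orientation: [2.284, 2.156, 0.0]
force: [-0.8, -0.6, 0.5]
opening: 0.0927
```

```bash
python3 -c "
from h import *
plan(449.1,-228.5,266,1.513)
"
```

```text
t 49.67 pos [ 449.1 -226.8  271.6] psi 1.5132 tilt [ 0. -0.] F [-0.8 -0.6  0.5] open 92.7
yaw 0.0
tool delta [-1.7  0.1  5.6]
```

Call:
apply_moves(
  deltas=[
    [93,[-1.5,0,5],0],
    [93,[0,0,0],0],
    [30,[0,0,0],0],
    [30,[0,0,0],0],
    [30,[0,0,0],0],
  ],
)

```text
t: 50.3
tool_pos: [0.4487, -0.2284, 0.2659]
orientation: [2.285, 2.156, 0.0]
force: [-0.2, -0.5, 1.5]
opening: 0.0677
```

Call:
apply_moves(
  deltas=[
    [30,[0,0,0],0],
    [30,[0,0,0],0],
    [30,[0,0,0],0],
    [30,[0,0,0],0],
    [30,[0,0,0],0],
  ],
)

```text
t: 50.92
tool_pos: [0.4487, -0.2284, 0.2657]
orientation: [-2.285, -2.156, 0.0]
force: [-0.4, 0.8, -0.3]
opening: 0.0468
```

```bash
python3 -c "
from h import *
plan(595,66.5,347,1.513)
"
```

```text
t 50.92 pos [ 448.7 -228.4  265.7] psi 1.5128 tilt [-0.  0.] F [-0.4  0.8 -0.3] open 46.8
yaw -0.0
tool delta [302.9 129.  -81.3]
```

Call:
apply_moves(
  deltas=[
    [30,[0,0,-10],0],
    [30,[0,0,-35],0],
    [30,[25,0,-35],0],
    [30,[50,0,0],0],
    [30,[55,0,0],0],
  ],
)

```text
t: 51.55
tool_pos: [0.4564, -0.0978, 0.3474]
orientation: [2.285, 2.153, 0.002]
force: [0.8, 0.5, -0.6]
opening: 0.0468
```

Call:
apply_moves(
  deltas=[
    [30,[55,0,0],0],
    [30,[55,10,0],0],
    [30,[45,30,0],0],
    [30,[16,40,0],0],
    [30,[0,32,0],0],
  ],
)

```text
t: 52.18
tool_pos: [0.5792, 0.0674, 0.3465]
orientation: [2.282, 2.159, 0.001]
force: [-0.3, -0.6, 0.0]
opening: 0.0467
```

Call:
apply_moves(
  deltas=[
    [30,[0,12,0],0],
    [30,[0,3,10],0],
    [30,[0,0,25],0],
    [30,[0,0,15],0],
    [30,[0,0,0],0],
  ],
)

```text
t: 52.8
tool_pos: [0.5917, 0.0645, 0.2939]
orientation: [-2.283, -2.154, 0.004]
force: [0.4, -0.6, -1.8]
opening: 0.0468
```

```bash
python3 -c "
from h import *
plan(594.5,65.5,269.3,1.513)
"
```

```text
t 52.8 pos [591.7  64.5 293.9] psi 1.5126 tilt [-0.004 -0.   ] F [ 0.4 -0.6 -1.8] open 46.8
yaw -0.0
tool delta [ 1.1  2.8 24.6]
```

Call:
apply_moves(
  deltas=[
    [30,[0,1.5,10],0],
    [30,[0,0,7],0],
    [30,[0,0,3],0],
    [30,[0,0,0],0],
    [30,[0,0,0],0],
  ],
)

```text
t: 53.42
tool_pos: [0.5946, 0.0646, 0.2761]
orientation: [2.285, 2.156, 0.001]
force: [0.3, -0.2, -0.3]
opening: 0.0468
```

```bash
python3 -c "
from h import *
plan(594.5,65.5,269.3,1.513)
"
```

```text
t 53.42 pos [594.6  64.6 276.1] psi 1.5128 tilt [ 0. -0.] F [ 0.3 -0.2 -0.3] open 46.8
yaw -0.0
tool delta [ 0.9 -0.1  6.8]
```

Call:
apply_moves(
  deltas=[
    [30,[1,0,3],0],
    [30,[0,0,2],0],
    [30,[0,0,1],0],
    [30,[0,0,0.5],0],
    [30,[0,0,0],0],
  ],
)

```text
t: 54.05
tool_pos: [0.5947, 0.0656, 0.2701]
orientation: [2.285, 2.156, 0.001]
force: [-2.1, 1.0, 5.0]
opening: 0.0467
```

```bash
python3 -c "
from h import *
plan(594.5,65.5,269.3,1.513)
"
```

```text
t 54.05 pos [594.7  65.6 270.1] psi 1.5129 tilt [0.001 0.   ] F [-2.1  1.   5. ] open 46.7
yaw -0.0
tool delta [-0.1 -0.1  0.8]
```

Call:
apply_moves(
  deltas=[
    [46,[0,0,-0.5],0],
    [58,[0,0,0],0],
    [75,[0,0,0],0],
    [93,[0,0,0],0],
    [93,[0,0,0],0],
  ],
)

```text
t: 54.68
tool_pos: [0.5945, 0.0656, 0.2696]
orientation: [-2.285, -2.156, 0.0]
force: [0.2, 0.5, 0.7]
opening: 0.0823
```

Call:
apply_moves(
  deltas=[
    [93,[0,0,0],0],
    [93,[0,0,-10],0],
    [93,[0,0,-50],0],
    [93,[0,0,-55],0],
    [93,[0,0,-30],0],
  ],
)

```text
t: 55.3
tool_pos: [0.5949, 0.0656, 0.4196]
orientation: [2.282, 2.154, 0.006]
force: [0.5, -0.6, -0.5]
opening: 0.0933
```

Call:
apply_moves(
  deltas=[
    [93,[-50,-25,0],0],
    [93,[-57,-20,0],0],
    [93,[-57,-20,0],0],
    [93,[-57,-20,0],0],
    [93,[-50,-20,0],0],
  ],
)

```text
t: 55.92
tool_pos: [0.4729, -0.2006, 0.4159]
orientation: [2.284, 2.155, 0.001]
force: [0.5, -0.1, -0.7]
opening: 0.0931
```

Call:
apply_moves(
  deltas=[
    [93,[-20,0,0],0],
    [93,[0,0,0],0],
    [93,[0,0,0],0],
    [93,[0,0,0],0],
  ],
)

```text
t: 56.42
tool_pos: [0.4734, -0.2175, 0.4147]
orientation: [-2.283, -2.158, -0.0]
force: [-0.4, -0.5, -0.4]
opening: 0.093
```

```bash
python3 -c "
from h import *
plan(594.5,65.5,269.3,1.513)
a,_=snap('top','t14'); b,_=snap('side','s14')
r=lambda im,w,h:cv2.resize(im,(w,h),interpolation=cv2.INTER_CUBIC)
o=np.zeros((600,800,3),np.uint8)
o[:,:400]=r(a[120:285,130:240+10],400,550)[:550].shape and np.vstack([r(a[125:275,125:300],400,343),r(a[195:290,300:440],400,257)])
o[:,400:]=r(b[90:250,150:350],400,320)[:320].shape and np.vstack([r(b[90:250,150:350],400,320),r(b[230:384,220:390],400,280)])
cv2.imwrite('pics/c14.png',o)
"
```

```text
t 56.42 pos [ 473.4 -217.5  414.7] psi 1.5147 tilt [-0.  0.] F [-0.4 -0.5 -0.4] open 93.0
yaw 0.002
tool delta [289.3 105.1 145.5]
```

View pics/c14.png

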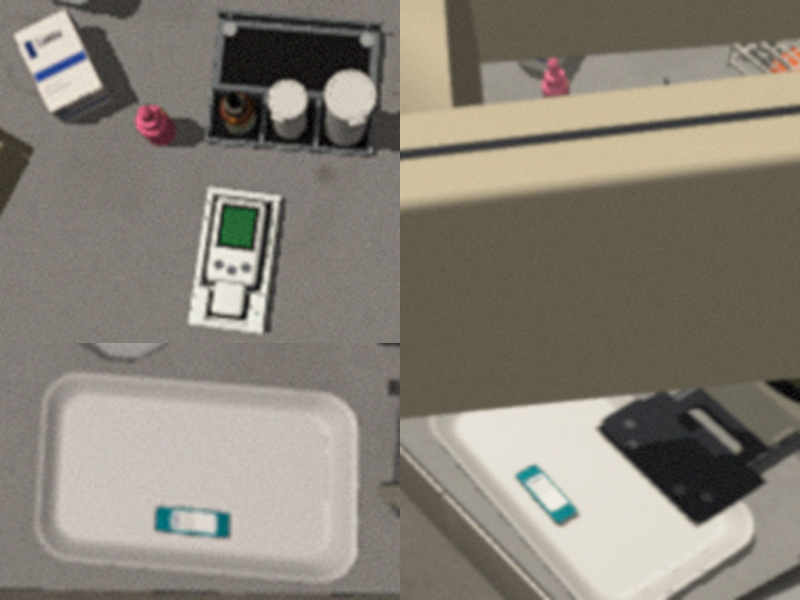

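The top view shows all three containers upright in their own bays, the meter seated display up in the dock, and the pouch, carton and pink bottle where they were. The arm is clear, so I'm handing in.

```bash
python3 -c "
from h import *
print(order.close_job())"
```

```text
the job is handed in; nothing more can be done
None
```

The job is done and handed in at about 56 s of the 144 s allowed. I stood the strip vial, small vial and dropper on the tray, then seated the meter in its dock, nose in the nose pocket. After that I put the dropper, small vial and strip vial back in their own bays.

- **Last checks:** The final top view shows all three containers upright in their bays and the meter display up in the dock. The pouch, carton and pink bottle are unmoved to the eye, and the gripper is open and touching nothing. Contact forces in my readings stayed under about 13 N.
- **What disagreed:** The wrist and top cameras differed by 3–6 mm on the meter and dock positions. I settled this by centring the meter with a light grip and taking a close look before seating it. The dropper went back about 4 mm nearer its bay's centre than it started.
- **What I couldn't check:** The arm blocked the final side view of the station and dock, so the end state there rests on the top view alone. I had a clear side view of the seated meter just after releasing it.

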